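# Clamp a glued palm shell in a turnbuckle bonding jig

## Robot

A 6-joint arm with a two-finger parallel gripper is mounted at the origin on the work surface. World frame = base frame: x ahead of the robot, y to its left, z up, the work surface at z = 0. Lengths are in m, angles in rad, forces in N, time in s.
With the tool pointing down it reaches from about 0.375 to 0.975 m from the base axis. Payload 3.8 kg.
Tool frame: the origin (TCP) lies at the very end of the fingers, on their centre line; the grasp point (between the pads) lies 19 mm behind it (bot.pinch_z is the distance from the TCP to the grasp point, in m); x points along the fingers, y is the direction in which the jaws open and shut, and the axes are right-handed (so a half turn about x gives the same grasp; the last joint's range is limited). The gripper opens to 85 mm and grips with 20 to 120 N. Pads are 22 mm wide; open, the fingers measure 114 mm over their backs; the gripper's body (76 mm by 85 mm) begins 54 mm behind the grasp point. The pads swing forward as they close: fully open they stand 13 mm farther back than shut.
Start: joints at [1.271, 0.264, 1.604, -0, 1.274, -0.037], TCP at [0.175, 0.652, 0.231] pointing down, gripper open.
Joint ranges: [-2.63, 2.63], [-0.94, 2.18], [0.31, 2.57], [-1.31, 4.45], [0, 2.66], [-2.55, 2.55]. Speed limits (rad/s): [2.57, 2.57, 3.14, 3.14, 3.14, 3.14].

## Interface

Orientations are given as a rotation vector (axis times angle).
In Python, from workcell import monitor, imaging, finish_job, bot gives the robot as it stands.
- The arm moves only by the tool jog_arm, never from a script. Its argument "rows" is a list of rows, each a list of 7 numbers: the shift along the tool's x, y, z in m, then the turn, a rotation vector about the tool's x, y, z in rad, then the opening in per cent of the stroke, from 0 (shut) to 100 (fully open). A call has 1 to 20 rows; each row is the pose to reach, as a shift and turn from the pose measured when the call began, along the tool's axes at that moment; what a row does not reach only later rows make up. A row lasts 1/10 s, in which the tool goes at most 50 mm and 8.59 degrees, less where a joint would pass 70% of its speed; a pose out of reach is approached as far as the arm can. A call with a gripper value outside its range is refused whole. The fingers move at their own pace and stop on an object; "force" is the grip in N (left out, the last holds). Time passes only in rows, so rows that repeat a pose let the fingers close. It gives the time, the measured TCP pose, the force and the opening at its end, in the units of the state.
- monitor.read_state(): the state, without advancing time (a new reading comes with each control period).
- imaging.read_camera(name): name is "scene" or "side" or "wrist"; returns the picture (400x640x3 uint8, blue, green, red); there is no depth.
- imaging.camera_params(name): a dict with "fx", "fy", "cx", "cy" (pixels), "T" (4x4, takes a point from camera to world coordinates); the wrist camera has in their place "T_tool_cam" (4x4, takes a point from camera to tool coordinates, whose origin is the TCP and whose axes are the tool frame's). Camera axes: x right, y down, z forward; pixel columns grow to the right and rows downward; lengths in m; the calibration is good to about 2 mm. The wrist camera is an equidistant fisheye: a pixel r from the principal point sees the ray r / f radians off the axis. A picture is of the moment at which its call begins: read the wrist's pose just before it. camera_params takes no time and is no camera call.
- finish_job(): hands the job in, once; it reports no verdict.
The state is a dict: "time": time; "q": joint angles; "joint_vel": joint speeds; "joint_torque": joint torques, N m; "tool_pos": TCP position; "tcp_rot": TCP orientation; "wrist_force": force on the tool from outside, world axes, zero at the start; "torque": the same for the moment, N m; "width": opening from 0.0 (shut) to 1.0 (fully open).
Only numpy, scipy, OpenCV 4.12 (cv2) and the standard library are available. Lean on these libraries where they do the work, as an engineer would, in place of code of your own. Each camera call takes 0.05 s, during which the arm holds its last target. There are 200 camera calls.

## Task

Set the red and white printed palm shell upright in the nest of the bonding jig, with its red and white end faces towards the two jaws, and let go of it. Then turn the yellow turnbuckle by its spokes, tops moving towards the nest, until both jaws have drawn in and hold the palm shell snugly between their pads, without crushing it. Leave it clamped in the nest, and leave the mouse, the spool and the white finger piece where they are.

Things in the scene. Friction and masses are not known exactly. Their poses are not given: they have to be found in the camera images.
- jig: Fixed aluminium bonding jig, base plate 280 x 180 x 12 mm on the table. Origin: centre of its underside. x runs from the nest to the turnbuckle (away from the robot, within 0.3 rad), y is the line along which the jaws slide, z up.
- nest (a point): Centre of the grey nest's flat floor, 75 mm to -x of the jig's origin, 30 mm above the table; axes as the jig's. The palm shell stands here. The floor is 48 mm long in x between two lips 4 mm high, and 50 mm in y, open at both y ends towards the jaws.
- screw_axis (a point): Centre of the yellow turnbuckle, 55 mm to +x of the jig's origin, 95 mm above the table; axes as the jig's; the turnbuckle's axis is y. Its 5 even steel spokes, 10 mm thick, tips 58 mm from the axis, turn in the jig's plane y = 0; push them from behind with shut fingers, one after another, from within 0.45 rad of upright (steeper ones bind). Jaw posts 27 mm or more off that plane are 111 mm high.
- turnbuckle (a joint): Turn angle, rad: 0 to 0.7 at the start, grows as it tightens (top spokes moving to the nest, jig -x); at 0 one spoke points up. Each rad draws each jaw in 3.8 mm; 2 to 4.5 rad needed. Takes 0.15 N m to turn freely, stays put. Once both pads bear, torque rises 0.0076 N m per N of clamping, within 0.2 rad to 0.3 N m (20 N): stop there. Crushed at 0.6 N m. Felt only while turning.
- jaw_left: Blue jaw on the +y side; origin at x = 0 of the jig, table level, on its inner face, 47 to 50 mm from the jig's middle at the start. By the nest it reaches 85 mm above the table, 50 mm long in x. Its black rubber pad (28 mm across, centre 60 mm above the table) is hand-set, face 5 to 11 mm proud of the jaw, not measured: when the pads bear must be felt.
- jaw_right: Blue jaw on the -y side, the mirror image of jaw_left; its pad is set separately, also 5 to 11 mm proud.
- palm: Loose printed palm shell, 44 mm (x) by 56 mm (y) by 48 mm high plus knuckle lugs on top to 59 mm; about 140 g. Red half +y, white half -y. Origin: centre of its underside. Starts upright on the table on either side of the jig. Grip it along its x, clear of the jaws. In the nest its x lies along the jig's x, either way round; it can slide along y as the jaws push it.
- mouse: Bystander: red computer mouse, 100 x 58 x 32 mm, origin at the centre of its underside, on the side of the jig opposite the palm shell. Leave alone.
- spool: Bystander: small spool of red filament lying flat, 100 mm across, 42 mm high, origin at the centre of its underside. Leave alone.
- finger_piece: Bystander: white printed finger piece, 72 x 18 x 16 mm, origin under its middle. Leave alone.
Things that resemble listed ones, but are neither listed nor needed, are in the scene too. Leave any purple look-alike of the palm alone.

How it is judged:
On the way, in this order (a step that is already met when the one before it is completed fails the run):
1. the palm shell stands in the nest, released, the jaws not yet bearing on it (x of palm in the frame of nest between -0.005 and 0.005 m and y of palm in the frame of nest between -0.015 and 0.015 m and z of palm in the frame of nest between -0.003 and 0.003 m and angle between palm's own z axis and vertical below 0.06 rad and angle between the y axis of palm and the y axis of jig, either way round below 0.15 rad and contact force between the fingers and palm below 0.1 N and contact force between each of jaw_left, jaw_right and palm below 3 N), for 0.2 s.
2. both jaws bear on the palm shell with more than 6 N (contact force between each of jaw_left, jaw_right and palm above 6 N), for 0.2 s.
At the end, for the whole second after the job is handed in: The palm shell stands upright in the nest (within 5 mm along the jig's x, 15 mm along y, 3 mm in height, 0.1 rad square to the jaws), at rest and released, with both jaws pressing on it with more than 6 N each (all of step 2 and x of palm in the frame of nest between -0.005 and 0.005 m and y of palm in the frame of nest between -0.015 and 0.015 m and z of palm in the frame of nest between -0.003 and 0.003 m and angle between palm's own z axis and vertical below 0.06 rad and angle between the y axis of palm and the y axis of jig, either way round below 0.1 rad and linear speed of palm below 0.01 m/s); the robot touches nothing.
It fails at once if the palm shell is crushed: a jaw presses on it with more than 60 N (contact force between any of jaw_left, jaw_right and palm above 60 N).
It fails at once if the mouse, the spool or the finger piece is moved by more than 20 mm (distance of any of mouse, spool, finger_piece from where it was at the start of the episode above 0.02 m).
It also fails if it takes over 72 s, if anything falls off the work surface, if the arm or the gripper's body presses on something with over 40 N, if the wrist force passes 120 N, or if a joint passes its speed limit or range.

## Working session

There is one attempt and no reset: what is moved stays moved. The work goes in short steps, Python scripts to look and compute and a tool call to move; the robot and the scene stay as the last step left them, time stands still between calls to the robot, and variables do not carry over. Pictures are saved under pics/ and viewed, about 8 in all and at most 12, crops included, and the job is handed in when it is done.

Besides the shell and the picture viewer there is one more tool, called by a JSON object that holds its "fn" and its "kwargs". jog_arm: Moves the arm, as the interface text tells. Its arguments: {"type":"object","properties":{"rows":{"type":"array","items":{"type":"array","items":{"type":"number"}}},"force":{"type":"number"}},"required":["rows"]}

```bash
mkdir -p pics; ls
python3 - <<'E'
from workcell import monitor, imaging
import cv2,numpy as np
s=monitor.read_state();print({k:np.round(v,3).tolist() for k,v in s.items()})
for n in("scene","side","wrist"):
    cv2.imwrite(f"pics/{n}0.png",imaging.read_camera(n));print(n,{k:np.round(v,4).tolist() for k,v in imaging.camera_params(n).items()})
a=cv2.imread("pics/scene0.png");cv2.imwrite("pics/both0.png",np.vstack([a,cv2.imread("pics/side0.png")])[:, :])
E
```

```text
pics
{'time': 0.0, 'q': [1.271, 0.265, 1.605, 0.0, 1.274, -0.037], 'joint_vel': [0.0, 0.001, 0.001, -0.001, -0.001, -0.0], 'joint_torque': [-0.002, -51.513, -36.73, -0.001, 0.013, -0.0], 'tool_pos': [0.175, 0.651, 0.23], 'tcp_rot': [0.205, 1.561, -0.208], 'wrist_force': [-0.875, 0.29, 0.201], 'torque': [0.013, -0.005, 0.002], 'width': 0.997}
scene {'fx': 373.2143, 'fy': 373.2143, 'cx': 322.1013, 'cy': 200.8404, 'T': [[0.4674, 0.564, -0.6808, 1.1511], [0.8837, -0.2779, 0.3765, -0.2676], [0.0232, -0.7776, -0.6283, 0.5967], [0.0, 0.0, 0.0, 1.0]]}
side {'fx': 439.2726, 'fy': 439.2726, 'cx': 314.2209, 'cy': 193.4878, 'T': [[-0.9873, -0.1284, 0.094, 0.4812], [-0.1586, 0.7442, -0.6488, 0.7064], [0.0134, -0.6554, -0.7551, 0.8799], [0.0, 0.0, 0.0, 1.0]]}
wrist {'fx': 309.7069, 'fy': 309.7069, 'cx': 321.3808, 'cy': 200.6032, 'T_tool_cam': [[-0.0002, -0.3216, 0.9469, -0.143], [1.0, 0.0005, 0.0004, 0.0003], [-0.0006, 0.9469, 0.3216, -0.0838], [0.0, 0.0, 0.0, 1.0]]}
```

View pics/scene0.png

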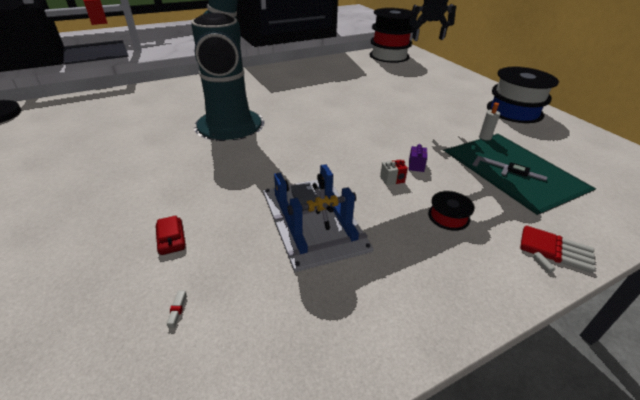

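View pics/side0.png

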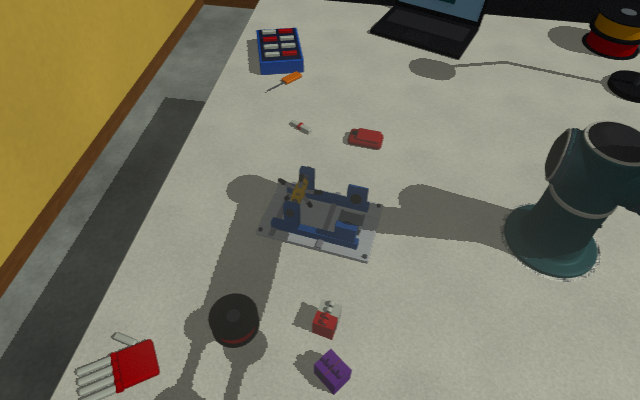

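The scene picture shows the red/white palm at (395,172) and, beside it, the purple look-alike at (418,158). The mouse is at (170,235), the spool at (451,210), the finger piece at (177,308), and the jig around (315,215). In the side picture the palm is at (325,318), the purple one at (332,370), and the jig around (320,220).
These could be mistaken for the palm: the purple block, scene (418,158); the red assembled hand, scene (545,245); and the mouse, scene (170,235). I choose the red/white block at scene (395,172) / side (325,318) and check it in a close crop.

Run:
```python
import cv2,numpy as np
a=cv2.imread("pics/scene0.png");b=cv2.imread("pics/side0.png")
def crop(im,x,y,w,h,W,H): return cv2.resize(im[y:y+h,x:x+w],(W,H),interpolation=cv2.INTER_CUBIC)
# palm crops 40x30 x10 ; jig crops
top=np.hstack([crop(a,375,150,50,38,400,304),crop(b,295,295,50,38,400,304)])
bot=np.hstack([crop(a,255,160,130,110,351,296),crop(b,250,160,150,110,404,296)])
bot=np.pad(bot,((0,0),(0,800-bot.shape[1]),(0,0)))
cv2.imwrite("pics/c1.png",np.vstack([top,bot]))
```

```text
(no output)
```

View pics/c1.png

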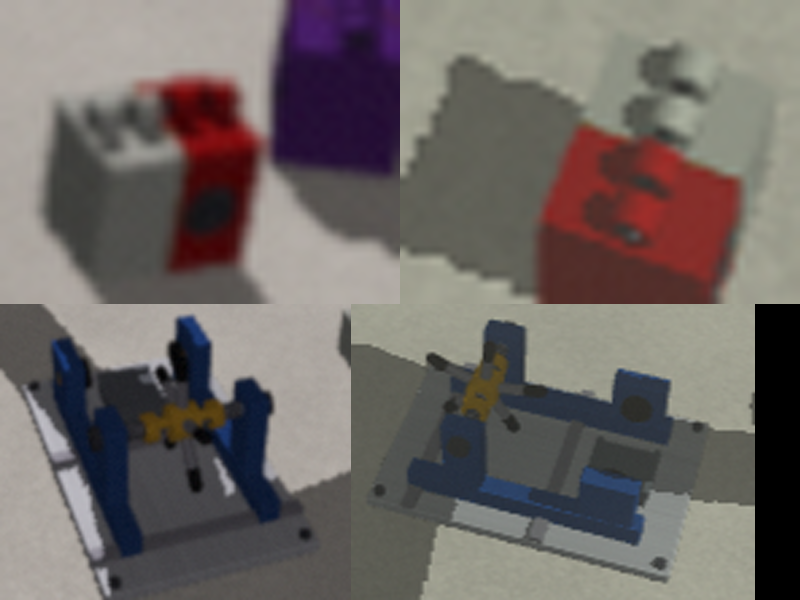

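```bash
cat > h.py <<'E'
import numpy as np, cv2
from workcell import monitor, imaging
from scipy.spatial.transform import Rotation as R
def ray(name,px,T=None):
    p=imaging.camera_params(name);u=np.array([(px[0]-p['cx'])/p['fx'],(px[1]-p['cy'])/p['fy']])
    if name=='wrist':
        r=np.hypot(*u);d=np.r_[u/max(r,1e-9)*np.sin(r),np.cos(r)];T=T@np.array(p['T_tool_cam'])
    else: d=np.r_[u,1.];T=np.array(p['T'])
    return T[:3,3],T[:3,:3]@(d/np.linalg.norm(d))
def onz(name,px,z,T=None):
    o,d=ray(name,px,T);return o+d*(z-o[2])/d[2]
def tri(*rays):
    A=0;b=0
    for o,d in rays:
        P=np.eye(3)-np.outer(d,d);A=A+P;b=b+P@o
    x=np.linalg.solve(A,b);return x,[np.linalg.norm((np.eye(3)-np.outer(d,d))@(x-o)) for o,d in rays]
def toolT(s=None):
    s=s or monitor.read_state();T=np.eye(4);T[:3,:3]=R.from_rotvec(s['tcp_rot']).as_matrix();T[:3,3]=s['tool_pos'];return T
def shot(name):
    T=toolT();im=imaging.read_camera('wrist');cv2.imwrite(f'pics/{name}.png',im);np.save(f'pics/{name}.npy',T);return im,T
def goto(p,Rm,T=None):
    """row (shift, turn) from current pose to world p, Rm"""
    T=toolT() if T is None else T
    return np.round(np.r_[T[:3,:3].T@(np.array(p)-T[:3,3]),R.from_matrix(T[:3,:3].T@Rm).as_rotvec()],4)
def down(yaw):
    """tool x down, tool y at angle yaw in world"""
    y=np.array([np.cos(yaw),np.sin(yaw),0]);x=np.array([0,0,-1.]);return np.c_[x,y,np.cross(x,y)]
E
python3 - <<'E'
from h import *
f=lambda v:np.round(v,4)
print('plate');[print(f(onz('side',p,.012))) for p in[(367.7,262.6),(257,232.8),(277.5,181.6),(382.6,205)]]
print('palm top side');[print(f(onz('side',p,.048))) for p in[(312.5,322.8),(334.8,330.3),(341.9,305),(318.1,310.6),(337.8,317.3)]]
print('palm base scene');[print(f(onz('scene',p,0))) for p in[(380.6,177.8),(388.1,185.6),(405.4,182.8)]]
# top corner white near scene (130,165)->(391.25,170.6): z check w/ side right boundary
T=toolT();print(f(T))
E
```

```text
plate
[0.4342 0.1481 0.012 ]
[0.7059 0.1088 0.012 ]
[ 0.6927 -0.0642  0.012 ]
[ 0.4101 -0.0305  0.012 ]
palm top side
[0.5339 0.3299 0.048 ]
[0.4879 0.3381 0.048 ]
[0.4805 0.2818 0.048 ]
[0.5269 0.3022 0.048 ]
[0.4854 0.31   0.048 ]
palm base scene
[0.4864 0.2831 0.    ]
[0.5255 0.2804 0.    ]
[0.5358 0.3308 0.    ]
[[-5.000e-04  2.598e-01  9.657e-01  1.752e-01]
 [-1.700e-03  9.657e-01 -2.598e-01  6.513e-01]
 [-1.000e+00 -1.800e-03 -1.000e-04  2.302e-01]
 [ 0.000e+00  0.000e+00  0.000e+00  1.000e+00]]
```

Run:
```python
from h import *
print(goto([.507,.306,.22],down(-.15)))
```

```text
[ 1.060e-02 -2.472e-01  4.101e-01  1.458e+00  1.300e-03  1.500e-03]
```

{"fn": "jog_arm", "kwargs": {"rows": [[0.01, -0.247, 0.41, 1.458, 0, 0, 100], [0.01, -0.247, 0.41, 1.458, 0, 0, 100], [0.01, -0.247, 0.41, 1.458, 0, 0, 100], [0.01, -0.247, 0.41, 1.458, 0, 0, 100], [0.01, -0.247, 0.41, 1.458, 0, 0, 100], [0.01, -0.247, 0.41, 1.458, 0, 0, 100], [0.01, -0.247, 0.41, 1.458, 0, 0, 100], [0.01, -0.247, 0.41, 1.458, 0, 0, 100], [0.01, -0.247, 0.41, 1.458, 0, 0, 100], [0.01, -0.247, 0.41, 1.458, 0, 0, 100], [0.01, -0.247, 0.41, 1.458, 0, 0, 100], [0.01, -0.247, 0.41, 1.458, 0, 0, 100], [0.01, -0.247, 0.41, 1.458, 0, 0, 100], [0.01, -0.247, 0.41, 1.458, 0, 0, 100]]}}

```text
time: 1.55
tool_pos: [0.506, 0.3072, 0.2205]
tcp_rot: [1.316, 1.135, -1.319]
wrist_force: [0.1, 0.3, 0.3]
width: 1.0
```

Run:
```python
from h import *
im,T=shot('w1');print(np.round(T,4), monitor.read_state()['time'])
cv2.imwrite('pics/w1b.png',cv2.resize(im,(800,500)))
```

```text
[[-1.000e-03  9.891e-01 -1.472e-01  5.060e-01]
 [-1.600e-03 -1.472e-01 -9.891e-01  3.072e-01]
 [-1.000e+00 -7.000e-04  1.700e-03  2.205e-01]
 [ 0.000e+00  0.000e+00  0.000e+00  1.000e+00]] 1.6
```

View pics/w1b.png

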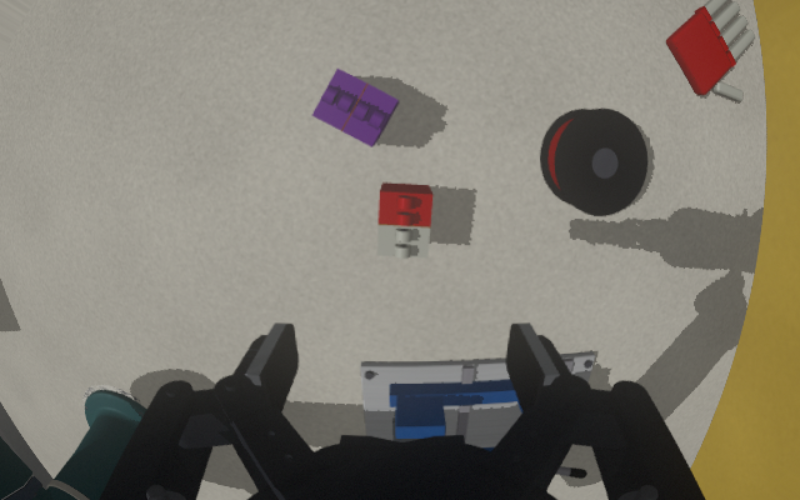

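The close wrist view confirms the choice. The red/white palm is at (406,222) in the 800-px picture, with the red half towards the camera, and the purple look-alike is clearly separate at (355,107). The jig starts at row 355. Next I measure the palm, then look at the jig from above.

Run:
```python
from h import *
T=np.load('pics/w1.npy');f=lambda v:np.round(v,4)
g=lambda p,z:onz('wrist',(p[0]/1.25,p[1]/1.25),z,T)
c=[g(p,.048) for p in[(379,194),(432,193.5),(378,255.5),(431,256.5)]]
for x in c:print(f(x))
print('centre',f(np.mean(c,0)))
print('base edge',f(g((381,184),0)),f(g((431,183.5),0)))
# triangulated heights: red near top corners wrist/side
for w,s in(((432,193.5),(312.5,322.8)),((379,194),(334.8,330.3)),((378,255.5),(341.9,305))):
    print(*map(f,tri(ray('wrist',(w[0]/1.25,w[1]/1.25),T),ray('side',s))))
print(goto([.55,.05,.34],down(-.13)))
```

```text
[0.4901 0.3352 0.048 ]
[0.5335 0.3292 0.048 ]
[0.4805 0.2821 0.048 ]
[0.5258 0.2745 0.048 ]
centre [0.5075 0.3053 0.048 ]
base edge [0.4894 0.3361 0.    ] [0.5363 0.3297 0.    ]
[0.5339 0.3288 0.0455] [0.0002 0.0002]
[0.4885 0.3329 0.0357] [0.0006 0.0006]
[0.4805 0.2824 0.0489] [0.0001 0.0001]
[-0.119   0.0813  0.2482 -0.0177  0.0016  0.0005]
```

{"fn": "jog_arm", "kwargs": {"rows": [[-0.12, 0.08, 0.25, -0.018, 0, 0, 100], [-0.12, 0.08, 0.25, -0.018, 0, 0, 100], [-0.12, 0.08, 0.25, -0.018, 0, 0, 100], [-0.12, 0.08, 0.25, -0.018, 0, 0, 100], [-0.12, 0.08, 0.25, -0.018, 0, 0, 100], [-0.12, 0.08, 0.25, -0.018, 0, 0, 100], [-0.12, 0.08, 0.25, -0.018, 0, 0, 100], [-0.12, 0.08, 0.25, -0.018, 0, 0, 100]]}}

```text
time: 2.4
tool_pos: [0.5486, 0.0487, 0.3415]
tcp_rot: [1.304, 1.144, -1.305]
wrist_force: [-1.9, 0.4, -1.0]
width: 1.002
```

Run:
```python
from h import *
im,T=shot('w2');print(np.round(T,4), monitor.read_state()['time'])
cv2.imwrite('pics/w2b.png',cv2.resize(im[60:300,160:480],(800,600),interpolation=cv2.INTER_CUBIC))
```

```text
[[ 4.000e-04  9.915e-01 -1.298e-01  5.486e-01]
 [-9.000e-04 -1.298e-01 -9.915e-01  4.870e-02]
 [-1.000e+00  5.000e-04  8.000e-04  3.415e-01]
 [ 0.000e+00  0.000e+00  0.000e+00  1.000e+00]] 2.45
```

View pics/w2b.png

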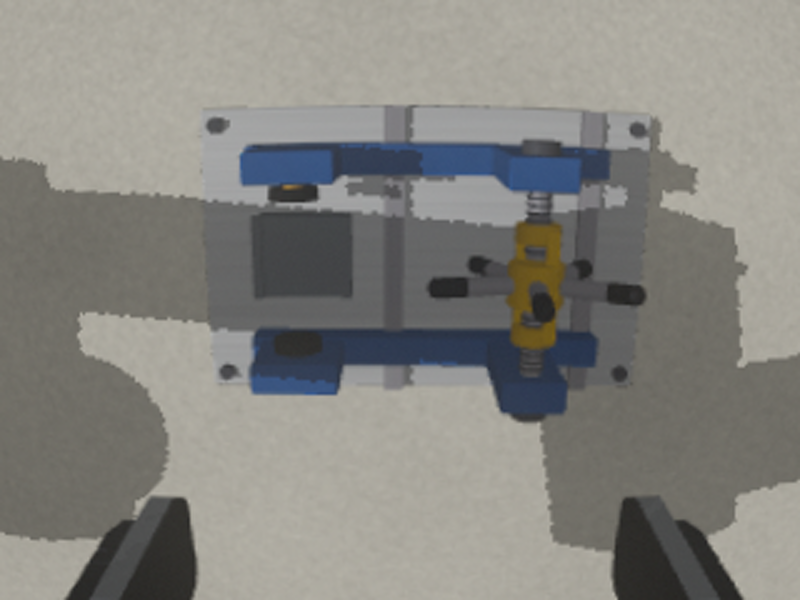

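Run:
```python
from h import *
T=np.load('pics/w2.npy');f=lambda v:np.round(v,4)
P=lambda p:(p[0]/2.5+160,p[1]/2.5+60)
g=lambda p,z:onz('wrist',P(p),z,T)
h=[g(p,.012) for p in[(216,125),(638,130),(228,372),(620,374)]]
c=np.mean(h,0);ax=(h[1]+h[3]-h[0]-h[2]);ay=(h[0]+h[1]-h[2]-h[3])
print([f(x) for x in h]);print('centre',f(c),'yaw x',np.arctan2(ax[1],ax[0]),'yaw y',np.arctan2(-ay[0],ay[1]))
k=[g(p,.012) for p in[(203,108),(650,113),(218,386),(633,387)]]
print('plate corners',f(np.mean(k,0)),[f(x) for x in k],np.linalg.norm(k[1]-k[0]),np.linalg.norm(k[3]-k[2]),np.linalg.norm(k[0]-k[2]))
yaw=np.arctan2(ax[1],ax[0]);Rz=R.from_euler('z',yaw).as_matrix()
n=[g(p,.030) for p in[(253,213),(352,213),(255,297),(352,297)]];n0=np.mean(n,0);print('nest',f(n0),'jig frame',f(Rz.T@(n0-c)))
print('nest pred',f(c+Rz@[-.075,0,.018]))
# spoke tips: intersect rays with plane y=0 of jig
for p in[(430,288),(543,305),(645,295),(476,264),(585,267)]:
    o,d=ray('wrist',P(p),T);o=Rz.T@(o-np.r_[c[:2],0]);d=Rz.T@d;x=o-d*o[1]/d[1];r=x-[.055,0,.095]
    print('spoke',f(x),'r',np.hypot(r[0],r[2]),'ang from up tow -x',np.arctan2(-r[0],r[2]))
print('grasp hover',goto([.5075,.3053,.12],down(-.155)))
```

```text
[array([0.4427, 0.1323, 0.012 ]), array([0.7008, 0.0971, 0.012 ]), array([ 0.4207, -0.0273,  0.012 ]), array([ 0.6794, -0.0626,  0.012 ])]
centre [0.5609 0.0349 0.012 ] yaw x -0.13548293465822386 yaw y -0.1353646019920539
plate corners [0.5615 0.0355 0.012 ] [array([0.4362, 0.1442, 0.012 ]), array([0.7097, 0.1072, 0.012 ]), array([ 0.4117, -0.0363,  0.012 ]), array([ 0.6883, -0.0733,  0.012 ])] 0.2759453059595154 0.27898730395377486 0.1821182532187145
nest [0.4863 0.0464 0.03  ] jig frame [-0.0755  0.0013  0.018 ]
nest pred [0.4866 0.045  0.03  ]
spoke [-0.0014  0.      0.1044] r 0.05716165216721182 ang from up tow -x 1.4050611183526847
spoke [0.0512 0.     0.1349] r 0.04004825364614291 ang from up tow -x 0.09479480010385233
spoke [0.1091 0.     0.1122] r 0.056743564302716064 ang from up tow -x -1.262347698858003
spoke [0.0273 0.     0.0462] r 0.056115107310913195 ang from up tow -x 2.6243808541394262
spoke [0.0915 0.     0.049 ] r 0.05872171672425213 ang from up tow -x -2.4710551065517024
grasp hover [ 0.2205 -0.0729 -0.2488  0.0261  0.0011  0.0011]
```

{"fn": "jog_arm", "kwargs": {"rows": [[0.22, -0.073, -0.249, 0.026, 0, 0, 100], [0.22, -0.073, -0.249, 0.026, 0, 0, 100], [0.22, -0.073, -0.249, 0.026, 0, 0, 100], [0.22, -0.073, -0.249, 0.026, 0, 0, 100], [0.22, -0.073, -0.249, 0.026, 0, 0, 100], [0.22, -0.073, -0.249, 0.026, 0, 0, 100], [0.22, -0.073, -0.249, 0.026, 0, 0, 100], [0.22, -0.073, -0.249, 0.026, 0, 0, 100], [0.22, -0.073, -0.249, 0.026, 0, 0, 100], [0.22, -0.073, -0.249, 0.026, 0, 0, 100]]}}

```text
time: 3.45
tool_pos: [0.5074, 0.3059, 0.1211]
tcp_rot: [1.321, 1.132, -1.322]
wrist_force: [0.3, -0.8, 1.0]
width: 1.002
```

Run:
```python
from h import *
print(goto([.5075,.3053,.012],down(-.155)),np.round(toolT(),4).tolist())
```

```text
[0.1091 0.0003 0.0005 0.0013 0.0009 0.0004] [[-0.0005, 0.9882, -0.1531, 0.5074], [-0.0008, -0.1531, -0.9882, 0.3059], [-1.0, -0.0004, 0.0009, 0.1211], [0.0, 0.0, 0.0, 1.0]]
```

{"fn": "jog_arm", "kwargs": {"rows": [[0.03, 0, 0, 0, 0, 0, 100], [0.06, 0, 0, 0, 0, 0, 100], [0.09, 0, 0, 0, 0, 0, 100], [0.109, 0, 0, 0, 0, 0, 100], [0.109, 0, 0, 0, 0, 0, 100], [0.109, 0, 0, 0, 0, 0, 40], [0.109, 0, 0, 0, 0, 0, 40], [0.109, 0, 0, 0, 0, 0, 40], [0.109, 0, 0, 0, 0, 0, 40], [0.109, 0, 0, 0, 0, 0, 40], [0.109, 0, 0, 0, 0, 0, 40], [0.109, 0, 0, 0, 0, 0, 40]], "force": 30}}

```text
time: 4.65
tool_pos: [0.5091, 0.3066, 0.0144]
tcp_rot: [1.324, 1.131, -1.319]
wrist_force: [0.7, -1.6, 6.2]
width: 0.513
```

{"fn": "jog_arm", "kwargs": {"rows": [[0, 0, 0, 0, 0, 0, 30], [-0.03, 0, 0, 0, 0, 0, 30], [-0.06, 0, 0, 0, 0, 0, 30], [-0.09, 0, 0, 0, 0, 0, 30], [-0.12, 0, 0, 0, 0, 0, 30], [-0.15, 0, 0, 0, 0, 0, 30], [-0.15, 0, 0, 0, 0, 0, 30], [-0.15, 0, 0, 0, 0, 0, 30]], "force": 40}}

```text
time: 5.45
tool_pos: [0.509, 0.3068, 0.1652]
tcp_rot: [1.325, 1.131, -1.317]
wrist_force: [-0.8, -0.7, -1.9]
width: 0.51
```

Run:
```python
from h import *
im,T=shot('w3');print(np.round(T,4), monitor.read_state()['width'])
cv2.imwrite('pics/w3b.png',cv2.resize(im[150:400,170:480],(806,650),interpolation=cv2.INTER_CUBIC)[:600,:800])
```

```text
[[ 0.0048  0.9882 -0.1529  0.509 ]
 [ 0.0018 -0.1529 -0.9882  0.3068]
 [-1.      0.0044 -0.0025  0.1652]
 [ 0.      0.      0.      1.    ]] 0.5085668311988419
```

View pics/w3b.png

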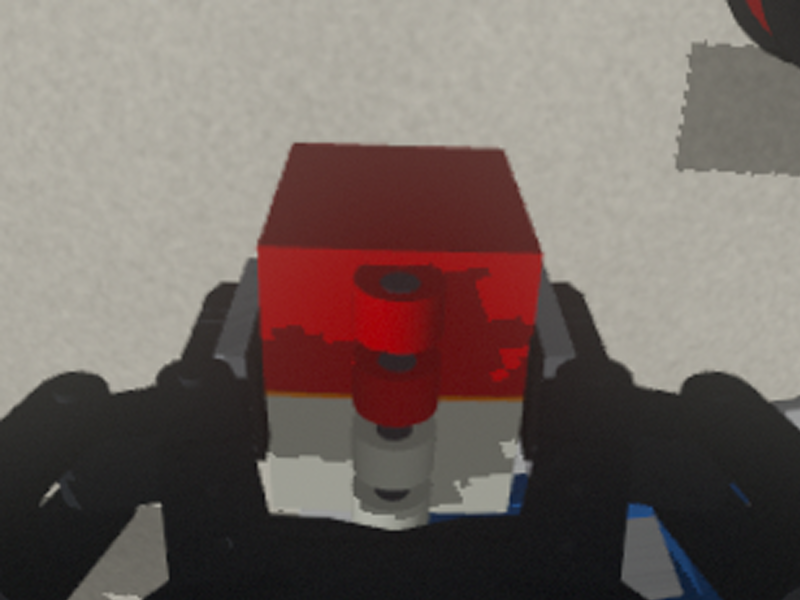

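The palm is held squarely between the fingers. Its red-face corners are at (293,143), (505,150), (258,245) and (540,253). I compute its offset in the hand and the move to the nest.

Run:
```python
from h import *
T=np.load('pics/w3.npy');f=lambda v:np.round(v,4)
P=lambda p:(p[0]/2.6+170,p[1]/2.6+150)
def tl(p,x):
    o,d=ray('wrist',P(p),np.eye(4));return o+d*(x-o[0])/d[0]
for p,x in(((293,143),.0144),((505,150),.0144),((258,245),-.0336),((540,253),-.0336),((264,396),-.0336),((524,400),-.0336)):print(f(tl(p,x)))
a=np.mean([tl((293,143),.0144),tl((505,150),.0144),tl((258,245),-.0336),tl((540,253),-.0336)],0);print(f(a))
off=a[2]+.028;print('palm z offset in tool',off)
Rm=down(-.1355); tcp=np.array([.4865,.0455,0])-Rm[:,2]*off; print(tcp)
print('hover',goto([tcp[0],tcp[1],.165],Rm))
```

```text
[ 0.0144 -0.0218 -0.0273]
[ 0.0144  0.0225 -0.0258]
[-0.0336 -0.0216 -0.0278]
[-0.0336  0.0218 -0.0264]
[-0.0336 -0.0228  0.0014]
[-0.0336  0.0215  0.0022]
[-0.0096  0.0003 -0.0268]
palm z offset in tool 0.0011682948041935766
[0.48665782 0.04665759 0.        ]
hover [-0.0015  0.0186  0.2598 -0.018  -0.0006 -0.002 ]
```

{"fn": "jog_arm", "kwargs": {"rows": [[0, 0.018, 0.26, -0.033, 0, 0, 30], [0, 0.018, 0.26, -0.033, 0, 0, 30], [0, 0.018, 0.26, -0.033, 0, 0, 30], [0, 0.018, 0.26, -0.033, 0, 0, 30], [0, 0.018, 0.26, -0.033, 0, 0, 30], [0, 0.018, 0.26, -0.033, 0, 0, 30], [0, 0.018, 0.26, -0.033, 0, 0, 30], [0, 0.018, 0.26, -0.033, 0, 0, 30], [0, 0.018, 0.26, -0.033, 0, 0, 30], [0, 0.018, 0.26, -0.033, 0, 0, 30]]}}

```text
time: 6.5
tool_pos: [0.4861, 0.048, 0.1632]
tcp_rot: [1.297, 1.15, -1.294]
wrist_force: [1.0, -0.4, -1.2]
width: 0.516
```

Run:
```python
from h import *
print(goto([.4866,.0465,.165],down(-.12)));print(goto([.4866,.0465,.0454],down(-.12)));print(monitor.read_state()['wrist_force'])
```

```text
[-0.0018  0.0007  0.0014  0.0017 -0.0008 -0.0016]
[ 0.1178  0.0005  0.0015  0.0017 -0.0008 -0.0016]
[ 0.9715184  -0.38464777 -1.20575062]
```

Descend to about 6 mm above the floor first, then lower slowly.

{"fn": "jog_arm", "kwargs": {"rows": [[0.04, 0.001, 0.001, 0, 0, 0, 30], [0.08, 0.001, 0.001, 0, 0, 0, 30], [0.1, 0.001, 0.001, 0, 0, 0, 30], [0.11, 0.001, 0.001, 0, 0, 0, 30], [0.11, 0.001, 0.001, 0, 0, 0, 30]]}}

```text
time: 7.0
tool_pos: [0.4861, 0.0476, 0.0519]
tcp_rot: [1.295, 1.153, -1.296]
wrist_force: [-0.2, -0.6, -0.8]
width: 0.513
```

Run:
```python
from h import *
print(goto([.4866,.0465,.0454],down(-.12)));
im,T=shot('w4');s=imaging.read_camera('side');
a=cv2.resize(im[150:400,170:480],(496,400));b=cv2.resize(s[160:270,250:400],(540,396),interpolation=cv2.INTER_CUBIC)
cv2.imwrite('pics/w4b.png',np.hstack([a[:396,100:360],b]))
```

```text
[ 0.0065  0.0006  0.0011  0.003  -0.0004  0.0014]
```

View pics/w4b.png

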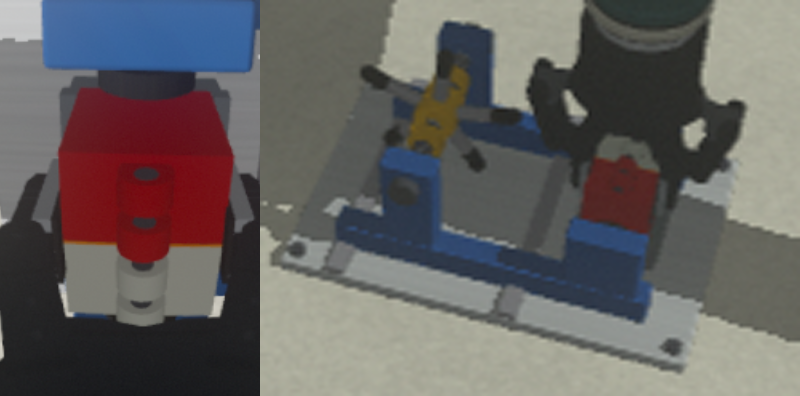

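The palm hangs between the jaws, square to the left pad (wrist view (147,85)). I lower it gently.

{"fn": "jog_arm", "kwargs": {"rows": [[0.003, 0.0005, 0.001, 0, 0, 0, 30], [0.005, 0.0005, 0.001, 0, 0, 0, 30], [0.006, 0.0005, 0.001, 0, 0, 0, 30], [0.007, 0.0005, 0.001, 0, 0, 0, 30], [0.007, 0.0005, 0.001, 0, 0, 0, 30]]}}

```text
time: 7.6
tool_pos: [0.4893, 0.0463, 0.0483]
tcp_rot: [1.298, 1.149, -1.292]
wrist_force: [-2.3, 0.2, 4.8]
width: 0.511
```

Run:
```python
from h import *
for i in range(3):
    s=monitor.read_state();print([np.round(s[k],4).tolist() for k in('tool_pos','tcp_rot','wrist_force','torque')])
    im,T=shot('w5')
print(np.round(T,4))
s=imaging.read_camera('side')
a=cv2.resize(im[150:400,170:480],(496,400));b=cv2.resize(s[160:270,250:400],(540,396),interpolation=cv2.INTER_CUBIC)
c=imaging.read_camera('scene');c=cv2.resize(c[150:250,255:385],(520,400),interpolation=cv2.INTER_CUBIC)
cv2.imwrite('pics/w5b.png',np.hstack([a[:396,100:360],b]));cv2.imwrite('pics/s5b.png',c)
```

```text
[[0.4893, 0.0463, 0.0483], [1.2982, 1.1489, -1.2917], [-2.3024, 0.1708, 4.8451], [-0.0009, 0.3031, 0.0209]]
[[0.4892, 0.0463, 0.0483], [1.2981, 1.1488, -1.2916], [-1.8485, -0.5031, 4.4597], [-0.0694, 0.2376, -0.0615]]
[[0.4892, 0.0463, 0.0483], [1.2981, 1.1489, -1.2916], [-1.6781, -0.6993, 5.17], [0.0577, 0.2541, -0.0235]]
[[ 4.300e-03  9.931e-01 -1.174e-01  4.892e-01]
 [ 8.000e-04 -1.174e-01 -9.931e-01  4.630e-02]
 [-1.000e+00  4.200e-03 -1.300e-03  4.830e-02]
 [ 0.000e+00  0.000e+00  0.000e+00  1.000e+00]]
```

Run:
```python
import cv2,numpy as np
from h import *
s=imaging.read_camera('side');c=imaging.read_camera('scene')
b=cv2.resize(s[185:255,320:390],(400,400),interpolation=cv2.INTER_CUBIC);d=cv2.resize(c[165:235,265:335],(400,400),interpolation=cv2.INTER_CUBIC)
cv2.imwrite('pics/v6.png',np.clip(np.hstack([b,d])*1.6,0,255).astype(np.uint8))
```

```text
(no output)
```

View pics/v6.png

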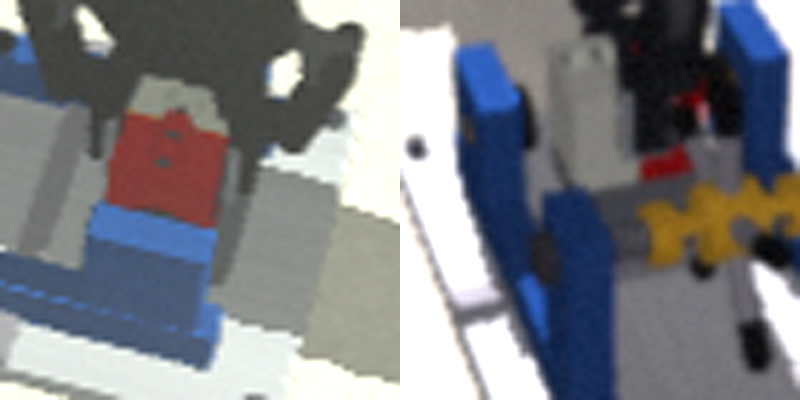

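Run:
```python
from h import *
f=lambda v:np.round(v,4)
c=np.array([.5609,.0349,0]);Rz=R.from_euler('z',-.1355).as_matrix();J=lambda p:f(Rz.T@(p-c))
S=lambda p,z:J(onz('side',(320+p[0]/5.714,185+p[1]/5.714),z))
print('side jaw',[S(p,.085) for p in[(97,205),(217,236),(90,236),(213,264)]])
print('side palm mid',[S(p,.082) for p in[(122,112),(228,135)]])
T=np.load('pics/w2.npy');g=lambda p,z:J(onz('wrist',(p[0]/2.5+160,p[1]/2.5+60),z,T))
print('wrist jawL top',[g(p,.085) for p in[(241,150),(335,150),(241,185),(333,182)]],'jawR',[g(p,.085) for p in[(252,362),(343,360),(252,393),(337,393)]])
print('tcp',J(toolT()[:3,3]))
```

```text
side jaw [array([-0.0527,  0.0546,  0.085 ]), array([-0.1019,  0.0552,  0.085 ]), array([-0.0541,  0.0702,  0.085 ]), array([-0.1035,  0.069 ,  0.085 ])]
side palm mid [array([-0.0497,  0.0026,  0.082 ]), array([-0.0942,  0.0014,  0.082 ])]
wrist jawL top [array([-0.0994,  0.0692,  0.085 ]), array([-0.0503,  0.0682,  0.085 ]), array([-0.1   ,  0.0508,  0.085 ]), array([-0.0515,  0.0516,  0.085 ])] jawR [array([-0.0985, -0.0473,  0.085 ]), array([-0.0477, -0.0458,  0.085 ]), array([-0.0997, -0.0659,  0.085 ]), array([-0.0514, -0.0653,  0.085 ])]
tcp [-0.0725  0.0017  0.0484]
```

Measured against the jaws, the palm is about 3 mm or more too far towards +x and is sitting on the lip at the full 4 mm lip height. I lift, correct and retry.

{"fn": "jog_arm", "kwargs": {"rows": [[-0.006, 0, 0, 0, 0, 0, 30], [-0.006, -0.003, 0, 0, 0, 0, 30], [-0.006, -0.003, 0, 0, 0, 0, 30], [-0.006, -0.003, 0, 0, 0, 0, 30], [-0.006, -0.003, 0, 0, 0, 0, 30]]}}

```text
time: 8.45
tool_pos: [0.486, 0.0467, 0.0541]
tcp_rot: [1.298, 1.149, -1.292]
wrist_force: [0.1, 0.4, -0.2]
width: 0.513
```

```bash
cat > st.py <<'E'
from h import *
c=np.array([.5609,.0349,0]);Rz=R.from_euler('z',-.1355).as_matrix()
s=monitor.read_state();T=toolT(s);print('jig tcp',np.round(Rz.T@(T[:3,3]-c),4),'F',np.round(s['wrist_force'],2),'M',np.round(s['torque'],3),'t',s['time'],'w',round(s['width'],3))
print(np.round(T[:3,:3],4).tolist())
E
python3 - <<'E'
from st import *
im,_=shot('w7')
P=lambda p:(p[0]/2.6+170,p[1]/2.6+150)
cv2.imwrite('pics/w7b.png',cv2.resize(im[150:370,170:480],(806,572),interpolation=cv2.INTER_CUBIC)[:,:800])
E
```

```text
jig tcp [-0.0758  0.0015  0.0541] F [ 0.09  0.41 -0.22] M [0.025 0.014 0.005] t 8.45 w 0.513
[[0.0039, 0.9931, -0.1174], [0.0008, -0.1175, -0.9931], [-1.0, 0.0038, -0.0013]]
```

View pics/w7b.png

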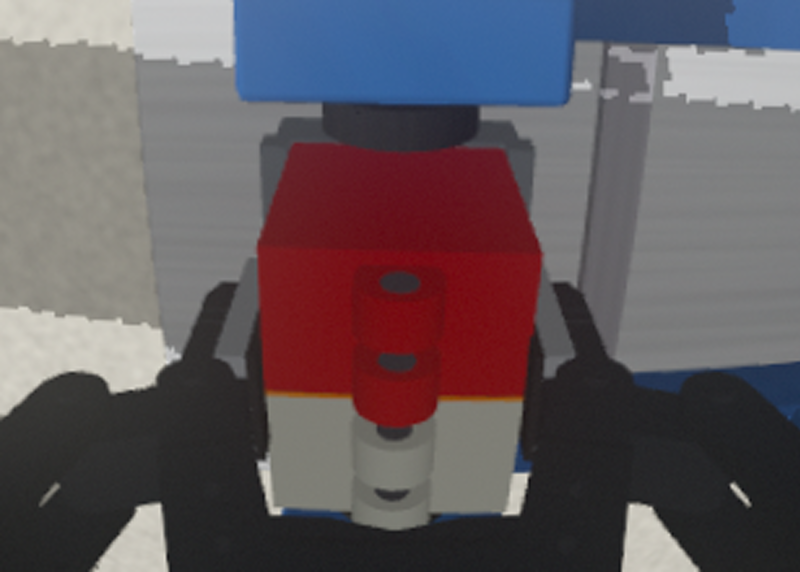

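The wrist view shows the palm centred over the nest: the nest corners at (262,140) and (535,140) and the palm bottom corners at (293,143) and (505,150) share a centre at about column 399. I lower slowly again and watch the force.

{"fn": "jog_arm", "kwargs": {"rows": [[0.002, 0, 0, -0.01, 0, 0, 30], [0.004, 0, 0, -0.01, 0, 0, 30], [0.005, 0, 0, -0.01, 0, 0, 30], [0.006, 0, 0, -0.01, 0, 0, 30], [0.007, 0, 0, -0.01, 0, 0, 30]]}}

```text
time: 9.0
tool_pos: [0.486, 0.0467, 0.0469]
tcp_rot: [1.291, 1.154, -1.285]
wrist_force: [0.7, 0.5, -0.3]
width: 0.514
```

```bash
python3 st.py
```

```text
jig tcp [-0.0758  0.0016  0.0469] F [ 0.74  0.46 -0.3 ] M [-0.013  0.005  0.011] t 9.0 w 0.514
[[0.0038, 0.9942, -0.1075], [0.0008, -0.1075, -0.9942], [-1.0, 0.0037, -0.0012]]
```

{"fn": "jog_arm", "kwargs": {"rows": [[0.001, 0, 0, 0, 0, 0, 30], [0.002, 0, 0, 0, 0, 0, 30], [0.003, 0, 0, 0, 0, 0, 30], [0.003, 0, 0, 0, 0, 0, 30]]}}

```text
time: 9.4
tool_pos: [0.4861, 0.0466, 0.0445]
tcp_rot: [1.29, 1.154, -1.285]
wrist_force: [-2.3, -0.0, 4.1]
width: 0.509
```

```bash
python3 st.py
```

```text
jig tcp [-0.0757  0.0015  0.0445] F [-2.26 -0.02  4.06] M [-0.044  0.516  0.019] t 9.4 w 0.509
[[0.0036, 0.9942, -0.1074], [0.0007, -0.1074, -0.9942], [-1.0, 0.0035, -0.001]]
```

It is seated on the floor (bottom at 30.1 mm). Release and rise.

{"fn": "jog_arm", "kwargs": {"rows": [[0, 0, 0, 0, 0, 0, 75], [0, 0, 0, 0, 0, 0, 75], [0, 0, 0, 0, 0, 0, 75], [0, 0, 0, 0, 0, 0, 75], [-0.03, 0, 0, 0, 0, 0, 75], [-0.07, 0, 0, 0, 0, 0, 75], [-0.11, 0, 0, 0, 0, 0, 75], [-0.15, 0, 0, 0, 0, 0, 75], [-0.15, 0, 0, 0, 0, 0, 75]]}}

```text
time: 10.3
tool_pos: [0.4901, 0.0468, 0.2014]
tcp_rot: [1.297, 1.146, -1.275]
wrist_force: [0.8, 0.3, 0.3]
width: 0.75
```

Run:
```python
from st import *
im,_=shot('w8')
cv2.imwrite('pics/w8b.png',cv2.resize(im[100:325,170:470],(800,600),interpolation=cv2.INTER_CUBIC))
```

```text
jig tcp [-0.0717  0.0022  0.2014] F [0.75 0.33 0.26] M [-0.026 -0.038  0.05 ] t 10.3 w 0.75
[[0.0161, 0.9941, -0.1074], [0.0013, -0.1074, -0.9942], [-0.9999, 0.0159, -0.003]]
```

View pics/w8b.png

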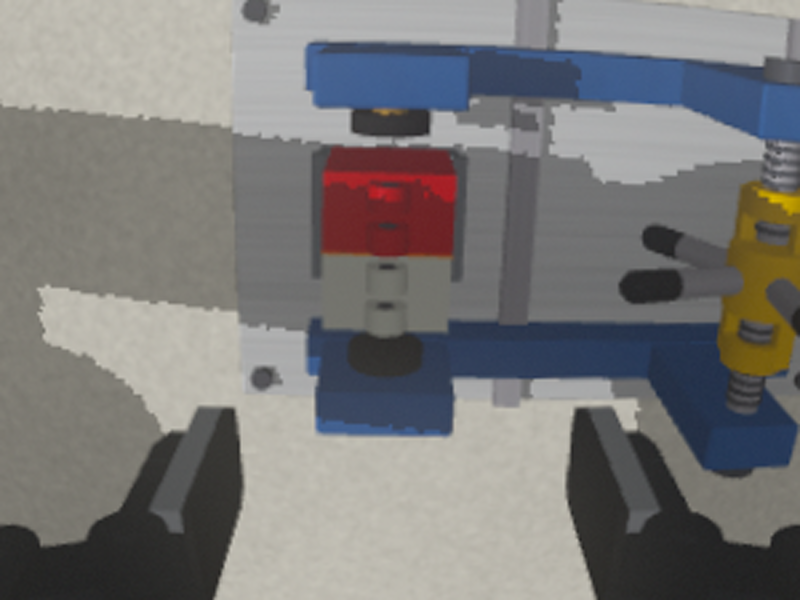

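The palm stands in the nest between the lips at about (388,240), square and released, with the pads clear at (390,122) and (385,355). Now the turnbuckle: θ0 is about 0.07. I shut the fingers and go behind the top spoke.

```bash
cat >> st.py <<'E'
def jg(x,y,z): return goto(Rz@np.array([x,y,z])+c,down(-.1355),T)
F=Rz.T@np.array(s['wrist_force']);tj=Rz.T@(T[:3,3]-c)
xr,zr=tj[0]-.055-.0145,tj[2]-.095   # lower -x corner of shut fingers, from axis
print('Fjig',np.round(F,2),'corner',np.round([xr,zr],4),'tau at corner',round(zr*F[0]-xr*F[2],3),'alpha~',round(np.arctan2(zr,xr)-np.pi/2+np.arcsin(min(1,.005/np.hypot(xr,zr))),3))
E
python3 - <<'E'
from st import *
print(jg(.0825,0,.2),jg(.0825,0,.13))
E
```

```text
jig tcp [-0.0735  0.0019  0.1984] F [-0.67 -0.21 -0.33] M [-0.002  0.06   0.002] t 10.35 w 0.753
[[0.0115, 0.9941, -0.1074], [0.0011, -0.1075, -0.9942], [-0.9999, 0.0113, -0.0023]]
Fjig [-0.63 -0.29 -0.33] corner [-0.143   0.1034] tau at corner -0.112 alpha~ 0.973
[ 1.000e-04  1.559e-01  6.200e-03  2.780e-02 -2.500e-03 -1.130e-02] [ 0.0701  0.1551  0.0064  0.0278 -0.0025 -0.0113]
```

{"fn": "jog_arm", "kwargs": {"rows": [[0, 0.156, 0.006, 0.028, -0.002, -0.011, 0], [0, 0.156, 0.006, 0.028, -0.002, -0.011, 0], [0, 0.156, 0.006, 0.028, -0.002, -0.011, 0], [0, 0.156, 0.006, 0.028, -0.002, -0.011, 0], [0, 0.156, 0.006, 0.028, -0.002, -0.011, 0], [0, 0.156, 0.006, 0.028, -0.002, -0.011, 0], [0, 0.156, 0.006, 0.028, -0.002, -0.011, 0], [0, 0.156, 0.006, 0.028, -0.002, -0.011, 0]]}}

```text
time: 11.15
tool_pos: [0.6414, 0.0243, 0.2003]
tcp_rot: [1.308, 1.143, -1.308]
wrist_force: [1.0, 0.8, -0.3]
width: 0.0
```

Run:
```python
from st import *
print(jg(.0825,0,.13))
```

```text
jig tcp [0.0812 0.0004 0.2003] F [ 0.99  0.79 -0.34] M [-0.011  0.065  0.003] t 11.15 w 0.0
[[0.0, 0.9909, -0.1348], [0.0005, -0.1348, -0.9909], [-1.0, -0.0, -0.0005]]
Fjig [ 0.88  0.92 -0.34] corner [0.0117 0.1053] tau at corner 0.096 alpha~ -0.064
[ 0.0703  0.0013  0.0004  0.0003 -0.0005  0.    ]
```

{"fn": "jog_arm", "kwargs": {"rows": [[0.03, 0.001, 0, 0, 0, 0, 0], [0.06, 0.001, 0, 0, 0, 0, 0], [0.07, 0.001, 0, 0, 0, 0, 0], [0.07, -0.003, 0, 0, 0, 0, 0], [0.07, -0.007, 0, 0, 0, 0, 0], [0.07, -0.011, 0, 0, 0, 0, 0], [0.0705, -0.014, 0, 0, 0, 0, 0], [0.0705, -0.0175, 0, 0, 0, 0, 0]]}}

```text
time: 11.95
tool_pos: [0.626, 0.0266, 0.1318]
tcp_rot: [1.311, 1.139, -1.304]
wrist_force: [3.6, 0.6, 2.0]
width: -0.002
```

```bash
python3 st.py
```

```text
jig tcp [0.0656 0.0006 0.1318] F [3.62 0.56 1.98] M [-0.075 -0.493 -0.006] t 11.95 w -0.002
[[0.0055, 0.9909, -0.1347], [0.0003, -0.1347, -0.9909], [-1.0, 0.0054, -0.001]]
Fjig [3.51 1.04 1.98] corner [-0.0039  0.0368] tau at corner 0.137 alpha~ 0.24
```

{"fn": "jog_arm", "kwargs": {"rows": [[0.0, -0.005, 0, 0, 0, 0, 0], [0.0, -0.0085, 0, 0, 0, 0, 0], [0.0005, -0.012, 0, 0, 0, 0, 0], [0.001, -0.0155, 0, 0, 0, 0, 0], [0.002, -0.019, 0, 0, 0, 0, 0], [0.003, -0.022, 0, 0, 0, 0, 0], [0.003, -0.024, 0, 0, 0, 0, 0], [0.003, -0.024, 0, 0, 0, 0, 0]]}}

```text
time: 12.75
tool_pos: [0.6018, 0.0299, 0.1287]
tcp_rot: [1.311, 1.139, -1.304]
wrist_force: [1.4, -1.0, 0.5]
width: -0.005
```

Run:
```python
from st import *
print('up',jg(tj[0]+.004,0,.19)); print('over',jg(.055+.036+.0145,0,.19)); print('down',jg(.1055,0,.13))
```

```text
jig tcp [0.0412 0.0006 0.1287] F [ 1.42 -1.    0.5 ] M [-0.095 -0.384 -0.026] t 12.75 w -0.005
[[0.0048, 0.9909, -0.1347], [0.0003, -0.1347, -0.9909], [-1.0, 0.0047, -0.001]]
Fjig [ 1.54 -0.8   0.5 ] corner [-0.0283  0.0337] tau at corner 0.066 alpha~ 0.813
up [-0.0613  0.0043  0.0005  0.0004 -0.001  -0.0047]
over [-0.061   0.0646  0.0005  0.0004 -0.001  -0.0047]
down [-0.001   0.0643  0.0006  0.0004 -0.001  -0.0047]
```

{"fn": "jog_arm", "kwargs": {"rows": [[-0.03, 0.004, 0, 0, -0.001, -0.004, 0], [-0.06, 0.008, 0, 0, -0.001, -0.004, 0], [-0.06, 0.04, 0.0005, 0, -0.001, -0.004, 0], [-0.06, 0.065, 0.0005, 0, -0.001, -0.004, 0], [-0.06, 0.065, 0.0005, 0, -0.001, -0.004, 0], [-0.03, 0.065, 0.0005, 0, -0.001, -0.004, 0], [-0.002, 0.065, 0.0005, 0, -0.001, -0.004, 0], [-0.002, 0.06, 0.0005, 0, -0.001, -0.004, 0], [-0.002, 0.055, 0.0005, 0, -0.001, -0.004, 0], [-0.002, 0.05, 0.0005, 0, -0.001, -0.004, 0], [-0.002, 0.046, 0.0005, 0, -0.001, -0.004, 0], [-0.002, 0.042, 0.0005, 0, -0.001, -0.004, 0], [-0.002, 0.038, 0.0005, 0, -0.001, -0.004, 0], [-0.002, 0.034, 0.0005, 0, -0.001, -0.004, 0], [-0.002, 0.03, 0.0005, 0, -0.001, -0.004, 0], [-0.002, 0.026, 0.0005, 0, -0.001, -0.004, 0], [-0.002, 0.023, 0.0005, 0, -0.001, -0.004, 0]]}}

```text
time: 14.45
tool_pos: [0.6239, 0.0265, 0.1306]
tcp_rot: [1.308, 1.142, -1.308]
wrist_force: [2.4, 1.0, 3.3]
width: -0.0
```

```bash
python3 st.py
```

```text
jig tcp [6.350e-02 1.000e-04 1.306e-01] F [2.42 1.   3.29] M [-0.018 -0.452 -0.013] t 14.45 w -0.0
[[0.0001, 0.9909, -0.1347], [-0.0, -0.1347, -0.9909], [-1.0, 0.0001, -0.0]]
Fjig [2.26 1.32 3.29] corner [-0.006   0.0356] tau at corner 0.1 alpha~ 0.305
```

{"fn": "jog_arm", "kwargs": {"rows": [[0.0, -0.003, 0, 0, 0, 0, 0], [0.0, -0.006, 0, 0, 0, 0, 0], [0.0005, -0.009, 0, 0, 0, 0, 0], [0.001, -0.012, 0, 0, 0, 0, 0], [0.001, -0.015, 0, 0, 0, 0, 0], [0.002, -0.018, 0, 0, 0, 0, 0], [0.002, -0.0215, 0, 0, 0, 0, 0]]}}

```text
time: 15.15
tool_pos: [0.6024, 0.0293, 0.1286]
tcp_rot: [1.308, 1.142, -1.308]
wrist_force: [4.1, -0.2, -0.1]
width: 0.002
```

```bash
python3 st.py
```

```text
jig tcp [4.190e-02 1.000e-04 1.286e-01] F [ 4.11 -0.17 -0.13] M [-0.067 -0.638 -0.026] t 15.15 w 0.002
[[0.0002, 0.9909, -0.1347], [-0.0, -0.1347, -0.9909], [-1.0, 0.0002, 0.0]]
Fjig [ 4.1   0.39 -0.13] corner [-0.0276  0.0336] tau at corner 0.134 alpha~ 0.804
```

{"fn": "jog_arm", "kwargs": {"rows": [[-0.03, 0.004, 0, 0, 0, 0, 0], [-0.06, 0.008, 0, 0, 0, 0, 0], [-0.06, 0.04, 0, 0, 0, 0, 0], [-0.06, 0.065, 0, 0, 0, 0, 0], [-0.06, 0.065, 0, 0, 0, 0, 0], [-0.03, 0.065, 0, 0, 0, 0, 0], [-0.002, 0.065, 0, 0, 0, 0, 0], [-0.002, 0.06, 0, 0, 0, 0, 0], [-0.002, 0.056, 0, 0, 0, 0, 0], [-0.002, 0.053, 0, 0, 0, 0, 0], [-0.002, 0.05, 0, 0, 0, 0, 0], [-0.002, 0.047, 0, 0, 0, 0, 0]]}}

```text
time: 16.35
tool_pos: [0.6507, 0.0229, 0.1332]
tcp_rot: [1.311, 1.138, -1.304]
wrist_force: [4.8, -1.4, 4.0]
width: 0.003
```

```bash
python3 st.py
```

```text
jig tcp [0.0906 0.0003 0.1332] F [ 4.76 -1.39  4.03] M [-0.173 -0.746  0.033] t 16.35 w 0.003
[[0.0054, 0.9909, -0.1347], [-0.0003, -0.1347, -0.9909], [-1.0, 0.0054, -0.0004]]
Fjig [ 4.91 -0.73  4.03] corner [0.0211 0.0382] tau at corner 0.102 alpha~ -0.39
```

{"fn": "jog_arm", "kwargs": {"rows": [[0.0, -0.002, 0, 0, 0, 0, 0], [0.0, -0.004, 0, 0, 0, 0, 0], [0, -0.006, 0, 0, 0, 0, 0]]}}

```text
time: 16.65
tool_pos: [0.6462, 0.0237, 0.1349]
tcp_rot: [1.313, 1.136, -1.301]
wrist_force: [3.3, -0.8, 4.4]
width: 0.002
```

```bash
python3 st.py
```

```text
jig tcp [0.086  0.0004 0.1349] F [ 3.26 -0.82  4.42] M [-0.067 -0.664 -0.053] t 16.65 w 0.002
[[0.0092, 0.9908, -0.1347], [-0.0003, -0.1347, -0.9909], [-1.0, 0.0091, -0.0009]]
Fjig [ 3.34 -0.37  4.42] corner [0.0165 0.0399] tau at corner 0.06 alpha~ -0.276
```

{"fn": "jog_arm", "kwargs": {"rows": [[0.0, -0.002, 0, 0, 0, 0, 0], [0.0, -0.004, 0, 0, 0, 0, 0], [0, -0.006, 0, 0, 0, 0, 0]]}}

```text
time: 16.95
tool_pos: [0.6401, 0.0246, 0.1349]
tcp_rot: [1.313, 1.136, -1.301]
wrist_force: [2.7, 0.1, 2.4]
width: 0.002
```

```bash
python3 st.py
```

```text
jig tcp [0.0799 0.0005 0.1349] F [2.7  0.1  2.37] M [-0.012 -0.506 -0.077] t 16.95 w 0.002
[[0.0093, 0.9908, -0.1347], [-0.0002, -0.1347, -0.9909], [-1.0, 0.0092, -0.001]]
Fjig [2.66 0.46 2.37] corner [0.0104 0.0399] tau at corner 0.081 alpha~ -0.133
```

{"fn": "jog_arm", "kwargs": {"rows": [[0.001, -0.0025, 0, 0, 0, -0.003, 0], [0.002, -0.005, 0, 0, 0, -0.006, 0], [0.003, -0.0075, 0, 0, 0, -0.009, 0]]}}

```text
time: 17.25
tool_pos: [0.6322, 0.0257, 0.1315]
tcp_rot: [1.309, 1.144, -1.308]
wrist_force: [2.6, -0.5, 2.5]
width: -0.003
```

```bash
python3 st.py
```

```text
jig tcp [0.0719 0.0005 0.1315] F [ 2.58 -0.55  2.48] M [-0.034 -0.499  0.007] t 17.25 w -0.003
[[-0.0006, 0.9909, -0.1347], [0.0011, -0.1347, -0.9909], [-1.0, -0.0007, -0.001]]
Fjig [ 2.63 -0.2   2.48] corner [0.0024 0.0365] tau at corner 0.09 alpha~ 0.071
```

{"fn": "jog_arm", "kwargs": {"rows": [[0.0, -0.002, 0, 0, 0, 0, 0], [0.0, -0.004, 0, 0, 0, 0, 0], [0, -0.006, 0, 0, 0, 0, 0]]}}

```text
time: 17.55
tool_pos: [0.6258, 0.0265, 0.1311]
tcp_rot: [1.308, 1.144, -1.309]
wrist_force: [3.0, 0.6, 0.9]
width: -0.005
```

```bash
python3 st.py
```

```text
jig tcp [0.0654 0.0005 0.1311] F [2.99 0.61 0.89] M [-0.1   -0.464  0.035] t 17.55 w -0.005
[[-0.0014, 0.9909, -0.1348], [0.0011, -0.1348, -0.9909], [-1.0, -0.0015, -0.0009]]
Fjig [2.88 1.01 0.89] corner [-0.0041  0.0361] tau at corner 0.108 alpha~ 0.25
```

{"fn": "jog_arm", "kwargs": {"rows": [[0.0, -0.002, 0, 0, 0, 0, 0], [0.0, -0.004, 0, 0, 0, 0, 0], [0, -0.006, 0, 0, 0, 0, 0]]}}

```text
time: 17.85
tool_pos: [0.6194, 0.0274, 0.1306]
tcp_rot: [1.308, 1.145, -1.309]
wrist_force: [3.5, -0.3, -1.4]
width: 0.001
```

```bash
python3 st.py
```

```text
jig tcp [0.0589 0.0005 0.1306] F [ 3.54 -0.28 -1.42] M [-0.045 -0.607 -0.017] t 17.85 w 0.001
[[-0.002, 0.9909, -0.1347], [0.0012, -0.1347, -0.9909], [-1.0, -0.0022, -0.0009]]
Fjig [ 3.54  0.2  -1.42] corner [-0.0106  0.0356] tau at corner 0.111 alpha~ 0.423
```

{"fn": "jog_arm", "kwargs": {"rows": [[0.0, -0.002, 0, 0, 0, 0, 0], [0.0, -0.004, 0, 0, 0, 0, 0], [0.0005, -0.006, 0, 0, 0, 0, 0]]}}

```text
time: 18.15
tool_pos: [0.6133, 0.0282, 0.13]
tcp_rot: [1.308, 1.144, -1.309]
wrist_force: [4.3, -0.2, -1.2]
width: 0.007
```

```bash
python3 st.py
```

```text
jig tcp [0.0528 0.0004 0.13  ] F [ 4.31 -0.16 -1.18] M [-0.108 -0.673 -0.027] t 18.15 w 0.007
[[-0.0019, 0.9909, -0.1347], [0.0011, -0.1347, -0.9909], [-1.0, -0.0021, -0.0008]]
Fjig [ 4.29  0.42 -1.18] corner [-0.0167  0.035 ] tau at corner 0.131 alpha~ 0.574
```

{"fn": "jog_arm", "kwargs": {"rows": [[0.0, -0.002, 0, 0, 0, 0, 0], [0.001, -0.004, 0, 0, 0, 0, 0], [0.001, -0.006, 0, 0, 0, 0, 0]]}}

```text
time: 18.45
tool_pos: [0.6073, 0.029, 0.1291]
tcp_rot: [1.308, 1.144, -1.309]
wrist_force: [4.5, -0.5, -0.2]
width: 0.001
```

```bash
python3 st.py
```

```text
jig tcp [0.0468 0.0004 0.1291] F [ 4.49 -0.47 -0.19] M [-0.052 -0.633  0.007] t 18.45 w 0.001
[[-0.0017, 0.9909, -0.1347], [0.001, -0.1347, -0.9909], [-1.0, -0.0018, -0.0008]]
Fjig [ 4.51  0.14 -0.19] corner [-0.0227  0.0341] tau at corner 0.15 alpha~ 0.711
```

{"fn": "jog_arm", "kwargs": {"rows": [[0.0, -0.002, 0, 0, 0, 0, 0], [0.0005, -0.004, 0, 0, 0, 0, 0], [0.0005, -0.0055, 0, 0, 0, 0, 0]]}}

```text
time: 18.75
tool_pos: [0.6017, 0.0297, 0.1286]
tcp_rot: [1.308, 1.144, -1.309]
wrist_force: [3.9, 0.1, -0.7]
width: -0.001
```

```bash
python3 st.py
```

```text
jig tcp [0.0411 0.0004 0.1286] F [ 3.91  0.13 -0.68] M [-0.059 -0.651 -0.005] t 18.75 w -0.001
[[-0.0016, 0.9909, -0.1347], [0.001, -0.1347, -0.9909], [-1.0, -0.0017, -0.0008]]
Fjig [ 3.86  0.66 -0.68] corner [-0.0284  0.0336] tau at corner 0.11 alpha~ 0.815
```

Still free at θ ≈ 3.3. On to the next spoke.

{"fn": "jog_arm", "kwargs": {"rows": [[-0.03, 0.004, 0, 0, 0, 0, 0], [-0.06, 0.008, 0, 0, 0, 0, 0], [-0.06, 0.04, 0, 0, 0, 0, 0], [-0.06, 0.065, 0, 0, 0, 0, 0], [-0.06, 0.065, 0, 0, 0, 0, 0], [-0.03, 0.065, 0, 0, 0, 0, 0], [-0.002, 0.065, 0, 0, 0, 0, 0], [-0.002, 0.06, 0, 0, 0, 0, 0], [-0.002, 0.057, 0, 0, 0, 0, 0], [-0.002, 0.055, 0, 0, 0, 0, 0], [-0.002, 0.053, 0, 0, 0, 0, 0]]}}

```text
time: 19.85
tool_pos: [0.6561, 0.0225, 0.1331]
tcp_rot: [1.311, 1.14, -1.305]
wrist_force: [6.3, -1.5, -2.1]
width: -0.007
```

```bash
python3 st.py
```

```text
jig tcp [0.096  0.0006 0.1331] F [ 6.3  -1.45 -2.08] M [-0.155 -1.142 -0.008] t 19.85 w -0.007
[[0.0038, 0.9909, -0.1346], [0.0008, -0.1346, -0.9909], [-1.0, 0.0037, -0.0014]]
Fjig [ 6.44 -0.59 -2.08] corner [0.0265 0.0381] tau at corner 0.301 alpha~ -0.499
```

{"fn": "jog_arm", "kwargs": {"rows": [[0.0, -0.002, 0, 0, 0, 0, 0], [0.0, -0.004, 0, 0, 0, 0, 0], [0, -0.006, 0, 0, 0, 0, 0]]}}

```text
time: 20.15
tool_pos: [0.6541, 0.0232, 0.1372]
tcp_rot: [1.315, 1.133, -1.297]
wrist_force: [9.9, -0.6, 3.7]
width: 0.001
```

```bash
python3 st.py
```

```text
jig tcp [0.0939 0.001  0.1372] F [ 9.88 -0.6   3.71] M [-0.196 -1.588 -0.022] t 20.15 w 0.001
[[0.014, 0.9908, -0.1345], [0.0005, -0.1345, -0.9909], [-0.9999, 0.0138, -0.0024]]
Fjig [9.87 0.74 3.71] corner [0.0244 0.0422] tau at corner 0.326 alpha~ -0.422
```

The force is up to 10 N. Before going further I look at whether the pads bear or the spoke binds.

Run:
```python
from h import *
im,_=shot('w9');s=imaging.read_camera('side')
a=cv2.resize(im[150:350,20:220],(400,400),interpolation=cv2.INTER_CUBIC);b=cv2.resize(s[180:250,320:390],(400,400),interpolation=cv2.INTER_CUBIC)
cv2.imwrite('pics/v9.png',np.clip(np.hstack([a,b])*1.5,0,255).astype(np.uint8))
import st
```

```text
jig tcp [0.0939 0.001  0.1375] F [ 7.33 -1.25  4.59] M [-0.159 -1.139 -0.028] t 20.25 w 0.003
[[0.0139, 0.9908, -0.1346], [0.0006, -0.1346, -0.9909], [-0.9999, 0.0137, -0.0024]]
Fjig [ 7.43 -0.25  4.59] corner [0.0244 0.0425] tau at corner 0.203 alpha~ -0.419
```

View pics/v9.png

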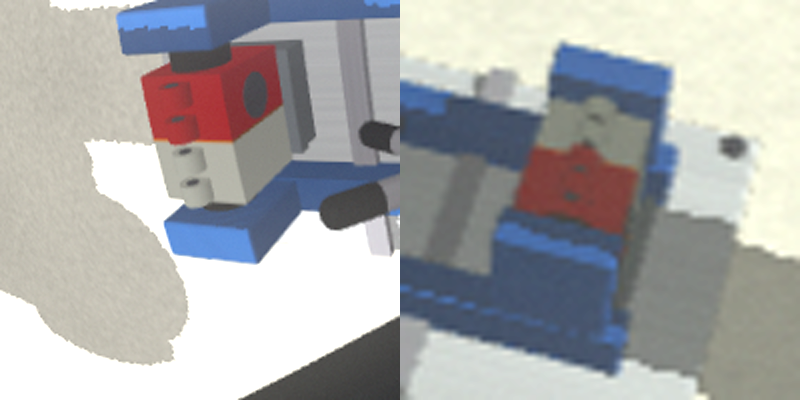

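Both pads look closed on the palm: the left pad at (200,55) touches red, and the right one sits against white near (215,205). I back off for a free-air force reference, then re-touch in small steps to measure the breakaway torque.

{"fn": "jog_arm", "kwargs": {"rows": [[0, 0.006, 0, 0, 0, 0, 0], [0.003, 0.011, 0, 0, 0, -0.007, 0], [0.007, 0.011, 0, 0, 0, -0.014, 0], [0.007, 0.011, 0, 0, 0, -0.014, 0], [0.007, 0.011, 0, 0, 0, -0.014, 0], [0.007, 0.011, 0, 0, 0, -0.014, 0]]}}

```text
time: 20.85
tool_pos: [0.6644, 0.0218, 0.1299]
tcp_rot: [1.309, 1.145, -1.308]
wrist_force: [-0.6, 0.7, -0.6]
width: -0.0
```

```bash
python3 st.py
```

```text
jig tcp [0.1043 0.001  0.1299] F [-0.55  0.67 -0.56] M [-0.041 -0.03   0.002] t 20.85 w -0.0
[[-0.0016, 0.9909, -0.1345], [0.0025, -0.1345, -0.9909], [-1.0, -0.0019, -0.0023]]
Fjig [-0.64  0.59 -0.56] corner [0.0348 0.0349] tau at corner -0.003 alpha~ -0.682
```

{"fn": "jog_arm", "kwargs": {"rows": [[0.0, -0.003, 0, 0, 0, 0, 0], [0.0, -0.006, 0, 0, 0, 0, 0], [0, -0.008, 0, 0, 0, 0, 0], [0, -0.008, 0, 0, 0, 0, 0], [0, -0.008, 0, 0, 0, 0, 0]]}}

```text
time: 21.35
tool_pos: [0.6572, 0.0228, 0.1303]
tcp_rot: [1.31, 1.144, -1.307]
wrist_force: [4.5, 0.4, -1.9]
width: -0.0
```

```bash
python3 st.py
```

```text
jig tcp [0.0971 0.001  0.1303] F [ 4.53  0.43 -1.91] M [-0.11  -0.748  0.013] t 21.35 w -0.0
[[0.0003, 0.9909, -0.1346], [0.0024, -0.1346, -0.9909], [-1.0, -0.0, -0.0024]]
Fjig [ 4.43  1.03 -1.91] corner [0.0276 0.0353] tau at corner 0.209 alpha~ -0.551
```

{"fn": "jog_arm", "kwargs": {"rows": [[0.0, -0.001, 0, 0, 0, 0, 0], [0.0, -0.002, 0, 0, 0, 0, 0], [0, -0.002, 0, 0, 0, 0, 0]]}}

```text
time: 21.65
tool_pos: [0.6564, 0.0229, 0.1307]
tcp_rot: [1.311, 1.142, -1.305]
wrist_force: [4.9, -0.6, -2.0]
width: 0.001
```

```bash
python3 st.py
```

```text
jig tcp [0.0962 0.001  0.1307] F [ 4.91 -0.63 -1.96] M [-0.139 -0.996  0.001] t 21.65 w 0.001
[[0.003, 0.9909, -0.1346], [0.0021, -0.1346, -0.9909], [-1.0, 0.0027, -0.0025]]
Fjig [ 4.95  0.03 -1.96] corner [0.0267 0.0357] tau at corner 0.229 alpha~ -0.53
```

{"fn": "jog_arm", "kwargs": {"rows": [[0, 0.007, 0, 0, 0, 0, 0], [-0.03, 0.007, 0, 0, 0, -0.003, 0], [-0.06, 0.007, 0, 0, 0, -0.003, 0], [-0.06, -0.03, 0.001, 0, 0, -0.003, 0], [-0.06, -0.051, 0.001, 0, 0, -0.003, 0], [-0.06, -0.051, 0.001, 0, 0, -0.003, 0], [-0.06, -0.051, 0.001, 0, 0, -0.003, 0]]}}

```text
time: 22.35
tool_pos: [0.6054, 0.0287, 0.1907]
tcp_rot: [1.309, 1.145, -1.307]
wrist_force: [0.1, -0.6, 0.3]
width: 0.002
```

Run:
```python
from st import *
print(jg(.055-.024+.0145,0,.131))
```

```text
jig tcp [ 4.490e-02 -1.000e-04  1.907e-01] F [ 0.07 -0.56  0.29] M [-0.004  0.002 -0.058] t 22.35 w 0.002
[[-0.0003, 0.9909, -0.1344], [0.0026, -0.1344, -0.9909], [-1.0, -0.0007, -0.0025]]
Fjig [ 0.15 -0.55  0.29] corner [-0.0246  0.0957] tau at corner 0.021 alpha~ 0.302
[ 0.0597  0.0007  0.0001  0.0007 -0.0025  0.0007]
```

{"fn": "jog_arm", "kwargs": {"rows": [[0.03, 0.0007, 0, 0, 0, 0, 0], [0.05, 0.0007, 0, 0, 0, 0, 0], [0.06, 0.0007, 0, 0, 0, 0, 0], [0.06, 0.0007, 0, 0, 0, 0, 0], [0.06, 0.0007, 0, 0, 0, 0, 0]]}}

```text
time: 22.85
tool_pos: [0.6068, 0.0287, 0.131]
tcp_rot: [1.31, 1.144, -1.307]
wrist_force: [0.3, 0.9, -0.1]
width: 0.002
```

```bash
python3 st.py
```

```text
jig tcp [4.64e-02 1.00e-04 1.31e-01] F [ 0.33  0.87 -0.05] M [-0.044 -0.005  0.052] t 22.85 w 0.002
[[-0.0, 0.9909, -0.1345], [0.0026, -0.1345, -0.9909], [-1.0, -0.0004, -0.0026]]
Fjig [ 0.21  0.9  -0.05] corner [-0.0231  0.036 ] tau at corner 0.006 alpha~ 0.688
```

{"fn": "jog_arm", "kwargs": {"rows": [[0.0005, -0.0015, 0, 0, 0, 0, 0], [0.001, -0.003, 0, 0, 0, 0, 0], [0.0015, -0.0045, 0, 0, 0, 0, 0]]}}

```text
time: 23.15
tool_pos: [0.6029, 0.0293, 0.1306]
tcp_rot: [1.311, 1.143, -1.305]
wrist_force: [-0.0, -0.3, -0.0]
width: -0.003
```

```bash
python3 st.py
```

```text
jig tcp [0.0424 0.0002 0.1306] F [-0.04 -0.25 -0.05] M [-0.016 -0.028 -0.02 ] t 23.15 w -0.003
[[0.0017, 0.9909, -0.1345], [0.0026, -0.1345, -0.9909], [-1.0, 0.0013, -0.0028]]
Fjig [-0.01 -0.26 -0.05] corner [-0.0271  0.0356] tau at corner -0.002 alpha~ 0.764
```

{"fn": "jog_arm", "kwargs": {"rows": [[0.0, -0.001, 0, 0, 0, 0, 0], [0.0, -0.002, 0, 0, 0, 0, 0]]}}

```text
time: 23.35
tool_pos: [0.601, 0.0297, 0.131]
tcp_rot: [1.311, 1.143, -1.305]
wrist_force: [0.5, -0.2, 0.6]
width: -0.002
```

```bash
python3 st.py
```

```text
jig tcp [0.0404 0.0002 0.131 ] F [ 0.53 -0.23  0.56] M [-0.025  0.026  0.002] t 23.35 w -0.002
[[0.0023, 0.9909, -0.1344], [0.0026, -0.1344, -0.9909], [-1.0, 0.002, -0.0029]]
Fjig [ 0.56 -0.15  0.56] corner [-0.0291  0.036 ] tau at corner 0.036 alpha~ 0.788
```

{"fn": "jog_arm", "kwargs": {"rows": [[0.0, -0.001, 0, 0, 0, 0, 0], [0.0, -0.002, 0, 0, 0, 0, 0]]}}

```text
time: 23.55
tool_pos: [0.5989, 0.03, 0.1311]
tcp_rot: [1.311, 1.143, -1.305]
wrist_force: [-0.6, 0.1, 0.6]
width: -0.002
```

```bash
python3 st.py
```

```text
jig tcp [0.0384 0.0002 0.1311] F [-0.61  0.15  0.61] M [-0.018  0.022 -0.03 ] t 23.55 w -0.002
[[0.0026, 0.9909, -0.1344], [0.0026, -0.1344, -0.9909], [-1.0, 0.0022, -0.0029]]
Fjig [-0.62  0.06  0.61] corner [-0.0311  0.0361] tau at corner -0.004 alpha~ 0.817
```

{"fn": "jog_arm", "kwargs": {"rows": [[0.001, -0.001, 0, 0, 0, 0, 0], [0.002, -0.002, 0, 0, 0, 0, 0]]}}

```text
time: 23.75
tool_pos: [0.5969, 0.0302, 0.129]
tcp_rot: [1.311, 1.143, -1.305]
wrist_force: [-0.4, 0.3, -0.2]
width: 0.002
```

```bash
python3 st.py
```

```text
jig tcp [0.0363 0.0002 0.129 ] F [-0.39  0.31 -0.24] M [-0.02   0.022  0.043] t 23.75 w 0.002
[[0.0026, 0.9909, -0.1344], [0.0026, -0.1344, -0.9909], [-1.0, 0.0022, -0.003]]
Fjig [-0.43  0.25 -0.24] corner [-0.0332  0.034 ] tau at corner -0.023 alpha~ 0.879
```

{"fn": "jog_arm", "kwargs": {"rows": [[0.0005, -0.0005, 0, 0, 0, 0, 0], [0.001, -0.001, 0, 0, 0, 0, 0]]}}

```text
time: 23.95
tool_pos: [0.596, 0.0304, 0.1281]
tcp_rot: [1.311, 1.142, -1.304]
wrist_force: [0.7, -0.4, 2.0]
width: -0.002
```

```bash
python3 st.py
```

```text
jig tcp [0.0354 0.0002 0.1281] F [ 0.7  -0.44  1.98] M [-0.048 -0.035 -0.001] t 23.95 w -0.002
[[0.003, 0.9909, -0.1344], [0.0026, -0.1344, -0.9909], [-1.0, 0.0026, -0.003]]
Fjig [ 0.75 -0.34  1.98] corner [-0.0341  0.0331] tau at corner 0.092 alpha~ 0.906
```

{"fn": "jog_arm", "kwargs": {"rows": [[0.0005, -0.0005, 0, 0, 0, 0, 0], [0.001, -0.001, 0, 0, 0, 0, 0]]}}

```text
time: 24.15
tool_pos: [0.5958, 0.0304, 0.1277]
tcp_rot: [1.312, 1.141, -1.303]
wrist_force: [1.8, 0.2, 3.7]
width: -0.001
```

```bash
python3 st.py
```

```text
jig tcp [0.0352 0.0003 0.1277] F [1.81 0.17 3.72] M [-0.045 -0.24   0.017] t 24.15 w -0.001
[[0.0048, 0.9909, -0.1344], [0.0025, -0.1344, -0.9909], [-1.0, 0.0044, -0.0031]]
Fjig [1.77 0.41 3.72] corner [-0.0343  0.0327] tau at corner 0.185 alpha~ 0.915
```

Contact is at α ≈ 0.91, so θ ≈ 3.42 and the previous push did turn it. I ramp slowly to find the breakaway.

{"fn": "jog_arm", "kwargs": {"rows": [[0.0005, -0.0005, 0, 0, 0, 0, 0], [0.001, -0.001, 0, 0, 0, 0, 0]]}}

```text
time: 24.35
tool_pos: [0.5957, 0.0305, 0.1275]
tcp_rot: [1.313, 1.139, -1.301]
wrist_force: [1.9, -0.1, 5.1]
width: 0.002
```

```bash
python3 st.py
```

```text
jig tcp [0.0351 0.0003 0.1275] F [ 1.87 -0.08  5.12] M [-0.129 -0.321 -0.013] t 24.35 w 0.002
[[0.0069, 0.9909, -0.1343], [0.0023, -0.1344, -0.9909], [-1.0, 0.0065, -0.0032]]
Fjig [1.86 0.17 5.12] corner [-0.0344  0.0325] tau at corner 0.237 alpha~ 0.92
```

{"fn": "jog_arm", "kwargs": {"rows": [[0.0005, -0.0005, 0, 0, 0, 0, 0], [0.001, -0.001, 0, 0, 0, 0, 0]]}}

```text
time: 24.55
tool_pos: [0.5957, 0.0305, 0.1274]
tcp_rot: [1.314, 1.138, -1.3]
wrist_force: [1.6, -1.2, 6.0]
width: 0.001
```

```bash
python3 st.py
```

```text
jig tcp [0.0351 0.0003 0.1274] F [ 1.56 -1.2   6.  ] M [-0.148 -0.27  -0.043] t 24.55 w 0.001
[[0.0092, 0.9909, -0.1343], [0.0021, -0.1343, -0.9909], [-1.0, 0.0088, -0.0033]]
Fjig [ 1.71 -0.97  6.  ] corner [-0.0344  0.0324] tau at corner 0.262 alpha~ 0.921
```

{"fn": "jog_arm", "kwargs": {"rows": [[0.0007, -0.0007, 0, 0, 0, 0, 0], [0.0015, -0.0015, 0, 0, 0, 0, 0]]}}

```text
time: 24.75
tool_pos: [0.5956, 0.0305, 0.1272]
tcp_rot: [1.315, 1.135, -1.297]
wrist_force: [1.6, -1.7, 8.2]
width: 0.002
```

```bash
python3 st.py
```

```text
jig tcp [0.0349 0.0004 0.1272] F [ 1.63 -1.74  8.23] M [-0.173 -0.295 -0.013] t 24.75 w 0.002
[[0.0122, 0.9909, -0.1342], [0.0019, -0.1343, -0.9909], [-0.9999, 0.0119, -0.0035]]
Fjig [ 1.85 -1.51  8.23] corner [-0.0346  0.0322] tau at corner 0.344 alpha~ 0.927
```

It holds 0.34 N m with no noticeable turn, so the clamping is about 20 N or more. I stop here and withdraw.

{"fn": "jog_arm", "kwargs": {"rows": [[-0.002, 0.003, 0, 0, 0, 0, 0], [-0.02, 0.004, 0, 0, 0, -0.01, 0], [-0.06, 0.004, 0, 0, 0, -0.01, 0], [-0.1, 0.0, 0, 0, 0, -0.01, 0], [-0.1, -0.05, 0, 0, 0, -0.01, 0], [-0.1, -0.09, 0, 0, 0, -0.01, 0], [-0.1, -0.105, 0, 0, 0, -0.01, 0], [-0.1, -0.105, 0, 0, 0, -0.01, 0], [-0.1, -0.105, 0, 0, 0, -0.01, 0], [-0.1, -0.105, 0, 0, 0, -0.01, 0]]}}

```text
time: 25.75
tool_pos: [0.4914, 0.0443, 0.2258]
tcp_rot: [1.311, 1.143, -1.304]
wrist_force: [0.7, 0.2, 0.6]
width: -0.001
```

Run:
```python
from st import *
im,_=shot('w10')
cv2.imwrite('pics/w10b.png',cv2.resize(im[100:325,170:470],(800,600),interpolation=cv2.INTER_CUBIC))
```

```text
jig tcp [-0.0702 -0.      0.2258] F [0.66 0.2  0.6 ] M [ 0.031 -0.053  0.008] t 25.75 w -0.001
[[0.0026, 0.9909, -0.1344], [0.0032, -0.1344, -0.9909], [-1.0, 0.0021, -0.0035]]
Fjig [0.63 0.29 0.6 ] corner [-0.1397  0.1308] tau at corner 0.166 alpha~ 0.844
```

View pics/w10b.png

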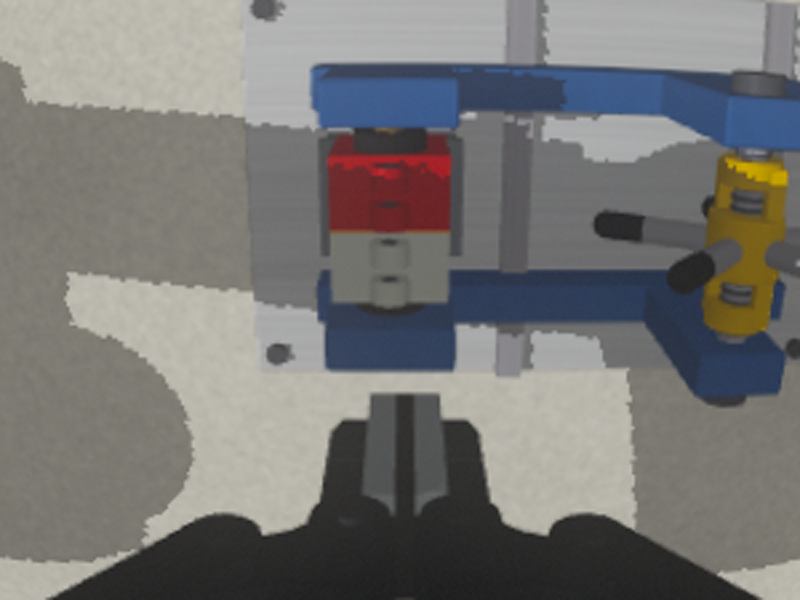

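The palm stands square in the nest at about (390,220). The left pad (390,140) and right pad (390,308) are both closed on it, and the gripper is clear. Handing in.

```bash
python3 -c "
from workcell import finish_job
print(finish_job())"
```

```text
the job is handed in; nothing more can be done
None
```

The palm shell is clamped upright in the nest with both pads on it, and the job is handed in at about 26 s of the 72 s allowed. The hand-in gave no verdict.

**Placing:** I gripped the red and white palm along its x and set it in the nest. The first lowering caught on a lip 4 mm high. I lifted it, shifted it 3 mm, and it then seated on the floor (underside at 30.1 mm) and I released it.

**Clamping:** I turned the turnbuckle spoke by spoke to about 3.4 rad.
- **Turning freely:** the torque read about 0.06 to 0.2 N m, against the 0.15 N m expected.
- **Bearing on the palm:** in a slow re-push it held up to 0.34 N m with no clear turning, which is about 20 N of clamping or slightly more. I stopped there.

**Last checks:** the final wrist picture shows the palm square in the nest, a pad against each end face, and the robot clear of everything. I never moved near the mouse or the finger piece, and the spool was only passed at a distance; I did not measure their positions again at the end.

**Disagreements:**
- While the last spoke was still turning, the torque read between 0.3 and 0.44 N m. Up to about 38 N of clamping is therefore possible, still under the 60 N limit.
- The wrist moment pointed to a different contact height than the spoke geometry did, so I relied on the force readings instead.

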